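Load the tabbed sample block and click the slide stage into its ball detent

TASK

Set the tabbed sample block upright in the nest on the stage's carriage, with its tab in the slot in the nest's wall, and let go of it. Then grip the carriage by its black handle and slide it along the rail towards the spring ball until the ball clicks into the notch, without driving the carriage on past it, and finish there still gripping the handle. Leave everything else on the bench where it is.

Things in the scene. Friction and masses are not known exactly. Their poses are not given: they have to be found in the camera images.
- block: The tabbed sample block: plain aluminium, 30 mm (x) x 44 mm (y) x 30 mm tall, round glass window on top, about 100 g, standing upright on the bench. From the middle of its +y end a tab sticks out 16 mm along +y at the foot: 12 mm wide, 14 mm tall. Origin: centre of the 30 x 44 underside (tab not counted); z up.
- tab (a point): A point on the block's tab: at the outer end of the tab, 38 mm from the block's origin along the block's +y, 7 mm above its underside.
- stage: Slide stage, fixed: aluminium base 12 mm thick, spanning x -53 to +97, y -180 to +180 mm about its origin, which lies at bench height under the rail; steel rail along y. The carriage slides towards +y to reach the ball, whose dark clamp (top 44 mm, its light tube 67 mm above the bench, at x 53 to 90 mm) stands 0 to 50 mm on the +y side of the stage's middle, differently each time.
- carriage: Carriage on the rail: aluminium plate 76 (x) x 130 (y) x 14 mm thick, axes parallel to the stage's. Origin: centre of its underside, 24 mm above the bench. Slides only along the stage's y (about 1.2 N friction, 0.45 kg), 170 mm in all; starts near the -y end, 70 to 160 mm short of the ball. Nest and handle stand on its top.
- nest (a point): Centre of the nest's floor (38 mm above the bench), 25 mm from the carriage's origin along +y, axes as the carriage's. The nest is a pocket 36 mm (x) x 50 mm (y) with walls 5 mm thick and 8 mm high; its +y wall has a 20 mm wide slot in the middle for the block's tab, its other walls are whole. The block sits in it with its axes parallel to these.
- handle (a point): Centre of the top of the black upright handle on the carriage (83 mm above the bench), 45 mm from the carriage's origin along -y. The handle is 14 mm (x) x 22 mm (y) and rises 45 mm from the plate's top; 29 mm free to the nest's wall. Meant to be pinched from above across its 14 mm (along x).
- notch (a point): The notch on the carriage's +x edge, in the middle of that edge, 31 mm above the bench, 38 mm along +x from the carriage's origin: the gap between two small steel bumps 14 mm apart along y (each 4 mm in radius, standing 3 mm proud of the edge).
- ball (a point): Tip of a steel spring ball (10 mm) sticking out along -x from a clamp on the stage, beside the carriage's +x edge, 31 mm above the bench; axes as the stage's. The notch is home when its y here is 0: the leading bump meets the ball about 13 mm earlier and is pushed over it (4 to 8 N), then the carriage is pulled home (2 to 3 N) with 1 mm play each way; beyond, the trailing bump resists alike.
- plain_block: look-alike aluminium block, 30 x 44 x 30 mm tall, glass window on top, without any tab; leave alone. Origin: centre of its underside.
- jar: small clear jar with white cap, 36 mm diameter, 55 mm tall; leave alone. Origin: centre of its underside.
- dish: shallow clear dish, 84 mm diameter, 14 mm tall; leave alone. Origin: centre of its underside.
- screwdriver: black-handled screwdriver lying flat, 160 mm long; leave alone.
- connector: small brass connector standing up, 15 mm diameter, 36 mm tall; leave alone. Origin: centre of its underside.
- magnifier: magnifying glass on a post over a black 70 mm square base, 241 mm tall; leave alone. Origin: centre of its underside.
- puck: round black base, 110 mm diameter, 12 mm thick, with a white ceramic disc on top; leave alone. Origin: centre of its underside.
Not all that is in view belongs to the job. Leave any blue or green look-alike of the block alone.

How it is judged:
On the way, in this order (a step that is already met when the one before it is completed fails the run):
1. the block is seated in the nest, tab in the slot, and let go, with the carriage still at least 40 mm short of the ball (x of block in the frame of nest between -0.004 and 0.004 m and y of block in the frame of nest between -0.004 and 0.004 m and z of block in the frame of nest below 0.002 m and y of tab in the frame of nest above 0.025 m and angle between block's own z axis and vertical below 0.1 rad and contact force between the fingers and block below 0.3 N and y of notch in the frame of ball below -0.04 m), for 0.2 s.
2. the fingers grip the carriage by its handle with the notch still at least 15 mm short of the ball (x of block in the frame of nest between -0.004 and 0.004 m and y of block in the frame of nest between -0.004 and 0.004 m and z of block in the frame of nest below 0.002 m and y of tab in the frame of nest above 0.025 m and angle between block's own z axis and vertical below 0.1 rad and contact force between the fingers and carriage above 5 N and distance between the grasp point and handle below 0.045 m and y of notch in the frame of ball below -0.015 m), for 0.1 s.
At the end, for the whole second after the job is handed in: Notch at rest within 3 mm of the ball along the rail; fingers gripping the handle (over 5 N, tool point within 45 mm of its top) and off the block; block seated, tab in the slot: within 4 mm of the nest centre each way, within 2 mm of its floor, level (y of notch in the frame of ball between -0.003 and 0.003 m and linear speed of carriage below 0.01 m/s and contact force between the fingers and carriage above 5 N and distance between the grasp point and handle below 0.045 m and contact force between the fingers and block below 0.3 N and x of block in the frame of nest between -0.004 and 0.004 m and y of block in the frame of nest between -0.004 and 0.004 m and z of block in the frame of nest below 0.002 m and y of tab in the frame of nest above 0.025 m and angle between block's own z axis and vertical below 0.1 rad); the arm keeps its last pose, push and grip.
It fails at once if the carriage is driven past the notch by more than 9 mm (y of notch in the frame of ball above 0.009 m).
It fails at once if another thing on the bench (plain block, jar, dish, screwdriver, connector, magnifier or puck) is moved more than 20 mm (distance of any of plain_block, jar, dish, screwdriver, connector, magnifier, puck from where it was at the start of the episode above 0.02 m).
It also fails if it takes over 51 s, if anything falls off the work surface, if the arm or the gripper's body presses on something with over 40 N, if the wrist force passes 120 N, or if a joint passes its speed limit or range.

ROBOT

A 6-joint arm with a two-finger parallel gripper is mounted at the origin on the work surface. World frame = base frame: x ahead of the robot, y to its left, z up, the work surface at z = 0. Lengths are in m, angles in rad, forces in N, time in s.
With the tool pointing down it reaches from about 0.35 to 0.8 m from the base axis. Payload 7.3 kg.
Tool frame: the origin (TCP) lies between the finger pads, 19 mm behind the fingertips; this is the grasp point; z points along the fingers, y is the line along which they close (so a half turn about z gives the same grasp; the last joint's range is limited). The gripper opens to 85 mm and grips with 20 to 120 N. Pads are 22 mm wide; open, the fingers measure 114 mm over their backs; the gripper's body (76 mm by 85 mm) begins 54 mm behind the grasp point. The pads swing forward as they close: fully open they stand 13 mm farther back than shut.
Start: joints at [-1.397, 0.342, 1.524, -0, 1.275, -0.146], TCP at [0.165, -0.498, 0.25] pointing down, gripper open.
Joint ranges: [-2.53, 2.53], [-0.77, 2.02], [0.04, 2.7], [-1, 4.14], [0.28, 2.66], [-3.11, 3.11]. Speed limits (rad/s): [2.57, 2.57, 3.14, 3.14, 3.14, 3.14].

INTERFACE

Orientations are given as [roll, pitch, yaw] about the fixed x, y, z axes, in that order (R = Rz(yaw) Ry(pitch) Rx(roll)).
In Python, from cell import arm, cams gives the robot as it stands.
- The arm moves only by the shell command python3 -m inch 'ROWS' [FORCE]. ROWS is JSON, a list of rows, each a list of 7 numbers: the shift along the tool's x, y, z in m, then the turn, a rotation vector about the tool's x, y, z in degrees, then the finger opening in m, from 0 to 0.0854. A call has 1 to 10 rows; each row is the pose to reach, as a shift and turn from the pose commanded when the call began, along the tool's axes at that moment; what a row does not reach only later rows make up. A row lasts 1/10 s, in which the tool goes at most 50 mm and 8.59 degrees, less where a joint would pass 70% of its speed; a pose out of reach is approached as far as the arm can. A call with a gripper value outside its range is refused whole. The fingers move at their own pace and stop on an object; FORCE is the grip in N (left out, the last holds). Time passes only in rows, so rows that repeat a pose let the fingers close. It gives the time, the measured TCP pose, the force, the opening and the grip force at its end, in the units of the state.
- arm.observe(): the state, without advancing time (a new reading comes with each control period).
- cams.camera(name): name is "side" or "top" or "wrist"; returns (picture, depth): 480x640x3 uint8, red, green, blue; 480x640 float32, m along the optical axis (not along the pixel's ray), 0 where there is no reading.
- cams.get_calibration(name): a dict with "fx", "fy", "cx", "cy" (pixels), "distortion" ([k1, k2, p1, p2, k3] as OpenCV has them; the pictures are not rectified), "rvec" (rotation vector, rad) and "tvec" (3), from world to camera coordinates, as OpenCV has them; the wrist camera has in their place "mount" (4x4, takes a point from camera to tool coordinates, whose origin is the TCP and whose axes are the flange's). Camera axes: x right, y down, z forward; pixel columns grow to the right and rows downward; lengths in m; the calibration is good to about 2 mm. A picture is of the moment at which its call begins: read the wrist's pose just before it. get_calibration takes no time and is no camera call.
- arm.close_job(): hands the job in; it is judged then, once.
The state is a dict: "time": time; "joint_positions": joint angles; "joint_velocities": joint speeds; "joint_efforts": joint torques, N m; "tcp_pos": TCP position; "eef_rot": TCP orientation; "contact_force": force on the tool from outside, world axes, zero at the start; "torque": the same for the moment, N m; "finger_gap": finger opening in m; "finger_force": force on a finger pad.
Only numpy, scipy, OpenCV 4.12 (cv2) and the standard library are available. Lean on these libraries where they do the work, as an engineer would, in place of code of your own. Each camera call takes 0.05 s, during which the arm holds its last target. There are 200 camera calls.

## Working session

There is one attempt and no reset: what is moved stays moved. The work goes in short steps, Python scripts to look and compute and a shell command to move; the robot and the scene stay as the last step left them, time stands still between calls to the robot, and variables do not carry over. Pictures are saved under pics/ and viewed, at most 10 in all, crops included, and the job is handed in when it is done.

```bash
mkdir -p pics; ls
python3 - <<'E'
from cell import arm,cams
import cv2,numpy as np
s=arm.observe();print(s['time'],s['tcp_pos'],s['eef_rot'],s['finger_gap'])
for n in ['top','side']:
    im,d=cams.camera(n);cv2.imwrite(f'pics/{n}0.png',im[:,:,::-1]);np.savez(f'{n}0.npz',im=im,d=d)
    c=cams.get_calibration(n);print(n,{k:np.round(v,4).tolist() for k,v in c.items()},(d>0).mean())
c=cams.get_calibration('wrist');print(np.round(c['mount'],4).tolist(),c['fx'])
E
```

```text
pics
0.0 [ 0.16501079 -0.49798871  0.24932241] [-3.14002081e+00 -2.35429989e-04  3.19795863e-01] 0.08516116415990159
top {'fx': 445.2684, 'fy': 445.2684, 'cx': 321.2294, 'cy': 236.3683, 'distortion': [0.0347, 0.0, 0.0, 0.0, 0.0], 'rvec': [2.1448, -2.1306, 0.1823], 'tvec': [-0.0076, 0.558, 1.233]} 0.9960188802083333
side {'fx': 452.6574, 'fy': 452.6574, 'cx': 315.0871, 'cy': 238.7975, 'distortion': [-0.0412, 0.0, 0.0, 0.0, 0.0], 'rvec': [2.2055, -0.1469, 0.0889], 'tvec': [-0.543, 0.1073, 0.9525]} 0.9962272135416667
[[-0.0013, -0.9564, -0.2922, 0.0749], [1.0, -0.0016, 0.0007, -0.0003], [-0.0011, -0.2922, 0.9564, -0.1248], [0.0, 0.0, 0.0, 1.0]] 331.1069946123076
```

View pics/top0.png

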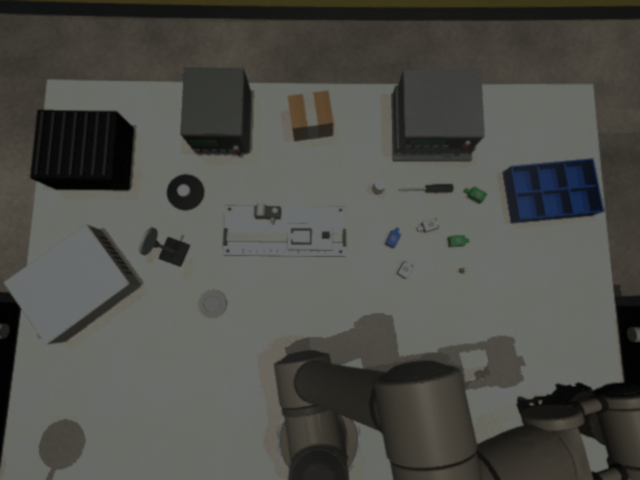

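View pics/side0.png

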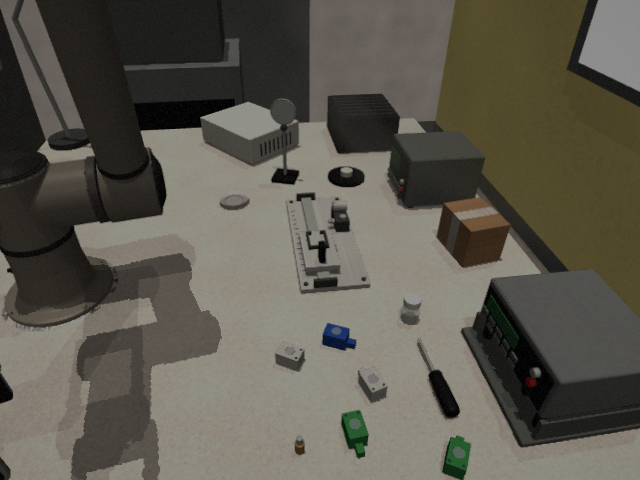

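The top view shows the stage at (285,230), the ball clamp at (267,212), and grey blocks at (428,226) and (405,270). The blue and green look-alikes sit around them. I'll zoom in to tell which grey block has the tab.

```bash
cat > h.py <<'E'
import numpy as np,cv2
from cell import arm,cams
from scipy.spatial.transform import Rotation as R
def cal(n,st=None):
    c=cams.get_calibration(n);K=np.array([[c['fx'],0,c['cx']],[0,c['fy'],c['cy']],[0,0,1]]);D=np.array(c['distortion'])
    if n=='wrist':
        T=np.eye(4);T[:3,:3]=R.from_euler('xyz',st['eef_rot']).as_matrix();T[:3,3]=st['tcp_pos'];T=T@c['mount']
    else:
        T=np.eye(4);T[:3,:3]=cv2.Rodrigues(np.array(c['rvec']))[0];T[:3,3]=np.ravel(c['tvec']);T=np.linalg.inv(T)
    return K,D,T
def rays(px,C):
    K,D,T=C;u=cv2.undistortPoints(np.array(px,float).reshape(-1,1,2),K,D).reshape(-1,2)
    return T[:3,3],np.c_[u,np.ones(len(u))]@T[:3,:3].T
def plane(px,C,z):
    o,d=rays(px,C);return o+d*((z-o[2])/d[:,2])[:,None]
def cloud(depth,C):   # world point of each pixel
    h,w=depth.shape;v,u=np.mgrid[:h,:w];o,d=rays(np.c_[u.ravel(),v.ravel()],C)
    return (o+d*depth.reshape(-1,1)).reshape(h,w,3)
def tri(p1,C1,p2,C2):
    A=0;b=0
    for p,C in((p1,C1),(p2,C2)):
        o,d=rays([p],C);d=d[0]/np.linalg.norm(d);M=np.eye(3)-np.outer(d,d);A=A+M;b=b+M@o
    return np.linalg.solve(A,b)
E
python3 - <<'E'
from h import *
a=np.load('top0.npz')['im'];s=np.load('side0.npz')['im']
g=lambda im,k:cv2.resize(im[:,:,::-1],None,fx=k,fy=k,interpolation=cv2.INTER_CUBIC)
b=np.vstack([g(a[195:285,370:500],4)*1,])
st=g(a[195:265,215:355],4)
w=560
o=np.zeros((600,800,3),np.uint8)
t=np.clip(g(a[200:285,380:480],4).astype(int)*1.6,0,255).astype(np.uint8);o[:340,:400]=t
t=np.clip(g(s[310:400,260:400],2.8571).astype(int),0,255).astype(np.uint8);o[:t.shape[0],400:800]=t[:,:400]
t=np.clip(g(a[200:262,215:355],4).astype(int)*1.6,0,255).astype(np.uint8);o[345:345+248,:560]=t
t=g(s[185:295,280:370],2.6);o[300:300+t.shape[0],566:566+t.shape[1]]=t
cv2.imwrite('pics/z.png',o)
C=cal('top');P=cloud(np.load('top0.npz')['d'],C)
for p in [(428,226),(405,270),(393,238),(301,236),(326,235),(285,232),(262,211),(232,210),(420,210)]:print(p,np.round(P[p[1],p[0]],4))
C=cal('side');P=cloud(np.load('side0.npz')['d'],C)
for p in [(290,352),(372,380),(336,336),(318,247),(330,345)]:print(p,np.round(P[p[1],p[0]],4))
E
```

```text
(428, 226) [ 0.594  -0.3159  0.0279]
(405, 270) [ 0.4638 -0.2436  0.0381]
(393, 238) [0.348  0.002  1.3079]
(301, 236) [0.5601 0.0546 0.0378]
(326, 235) [ 0.5556 -0.017   0.0848]
(285, 232) [0.5752 0.1027 0.0168]
(262, 211) [0.6272 0.1657 0.0642]
(232, 210) [0.6407 0.2611 0.0145]
(420, 210) [ 0.6479 -0.3001  0.0015]
(290, 352) [ 0.4685 -0.2529  0.0307]
(372, 380) [ 0.597  -0.3284  0.0305]
(336, 336) [ 0.5545 -0.2273  0.0308]
(318, 247) [0.5577 0.024  0.042 ]
(330, 345) [ 0.5446 -0.2256  0.0056]
```

View pics/z.png

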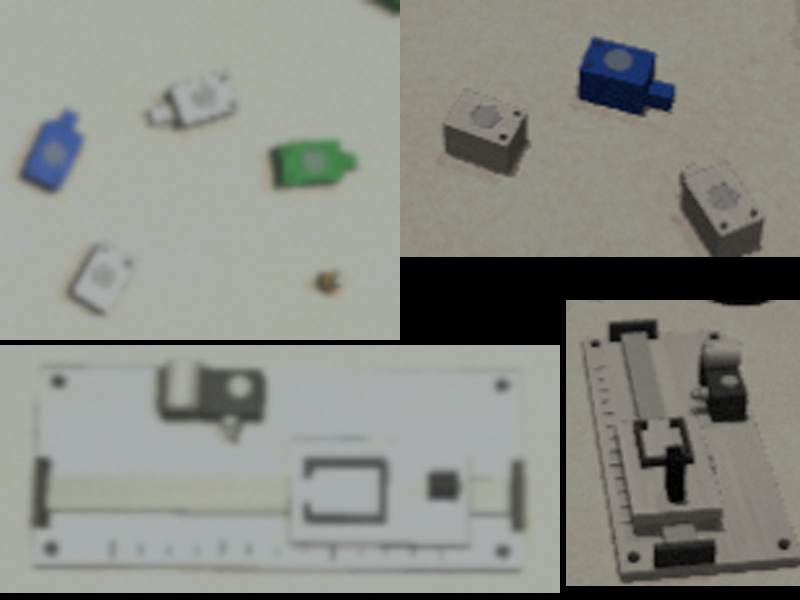

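In the zoomed crops the grey block at top (428,226) carries a tab pointing +y. The one at (405,270) has none. The slot is in the nest's +y wall. I'll move above the block with the tool turned about 90° to suit both the grasp and the nest.

```bash
python3 -m inch '[[0.464,-0.038,0.09,0,0,-90,0.0854],[0.464,-0.038,0.09,0,0,-90,0.0854],[0.464,-0.038,0.09,0,0,-90,0.0854],[0.464,-0.038,0.09,0,0,-90,0.0854],[0.464,-0.038,0.09,0,0,-90,0.0854],[0.464,-0.038,0.09,0,0,-90,0.0854],[0.464,-0.038,0.09,0,0,-90,0.0854],[0.464,-0.038,0.09,0,0,-90,0.0854],[0.464,-0.038,0.09,0,0,-90,0.0854],[0.464,-0.038,0.09,0,0,-90,0.0854]]' 20
python3 -m inch '[[0,0,0,0,0,0,0.0854],[0,0,0,0,0,0,0.0854],[0,0,0,0,0,0,0.0854],[0,0,0,0,0,0,0.0854]]'
python3 - <<'E'
from h import *
s=arm.observe();im,d=cams.camera('wrist');cv2.imwrite('pics/w1.png',im[:,:,::-1]);np.savez('w1.npz',im=im,d=d,p=s['tcp_pos'],r=s['eef_rot'])
print(s['time'],s['tcp_pos'],np.degrees(s['eef_rot']),s['joint_positions'])
E
```

```text
time: 1.1
tcp_pos: [0.5964, -0.3135, 0.158]
eef_rot: [-3.141, -0.002, 1.829]
contact_force: [0.3, 0.2, 0.4]
finger_gap: 0.0852
finger_force: 0.0
time: 1.5
tcp_pos: [0.5926, -0.3175, 0.1606]
eef_rot: [3.141, 0.0, 1.817]
contact_force: [-0.2, -0.5, -0.5]
finger_gap: 0.085
finger_force: 0.0
1.5 [ 0.59262589 -0.3174886   0.16055815] [1.79992939e+02 2.76631142e-02 1.04102795e+02] [-6.05607033e-01  6.85019231e-01  1.19423117e+00 -2.36481099e-04
  1.26189781e+00 -8.51675429e-01]
```

View pics/w1.png

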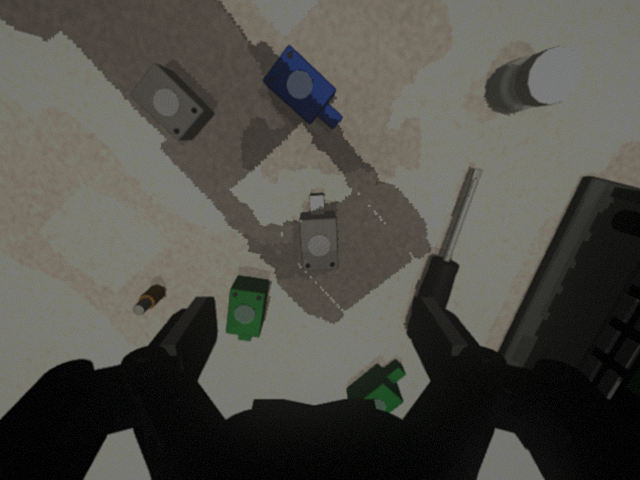

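The block with its tab is at (319,245), tab at (317,202), seen from nearly straight above and almost square to the tool. The green block at (245,305) is near the left finger. Next I'll measure the top face and the clearances.

Run:
```python
from h import *
w=np.load('w1.npz');im,d=w['im'],w['d'];st=dict(tcp_pos=w['p'],eef_rot=w['r']);C=cal('wrist',st);P=cloud(d,C)
print('floor z',np.median(P[180:185,240:400,2]),np.median(P[300:320,280:320,2]))
def comp(lo,hi,seed,rad=0.05):
    m=((P[...,2]>lo)&(P[...,2]<hi)&(np.hypot(*(P[...,:2]-P[seed[1],seed[0],:2]).transpose(2,0,1))<rad)&(d>0)).astype(np.uint8)
    n,l=cv2.connectedComponents(m);return l==l[seed[1],seed[0]]
def rep(nm,seed,lo=.024,hi=.036):
    m=comp(lo,hi,seed);z=np.median(P[m][:,2])
    v,u=np.nonzero(m);X=plane(np.c_[u,v],C,z)[:,:2]
    r=cv2.minAreaRect((X*1000).astype(np.float32));print(nm,m.sum(),'z',z,'rect',r,'bbox',u.min(),u.max(),v.min(),v.max());return X
X=rep('block',(319,245));rep('green1',(245,305))
m=comp(.009,.019,(317,202),.03);print('tab',m.sum(),P[m].mean(0),np.nonzero(m)[0].min())
# tcp frame of green1
Rm=R.from_euler('xyz',w['r']).as_matrix()
for nm,px in (('green1',[(230,310),(265,310),(237,335),(262,288),(230,280)]),('drv',[(437,258),(412,330),(470,170)])):
    print(nm,np.round((plane(px,C,.03 if nm!='drv' else .015)-w['p'])@Rm,3).tolist())
# stage from the top view: corners at z=.012, carriage, nest, handle
C2=cal('top')
```

```text
floor z 0.0009639860568048941 0.0010231852144211295
block 1953 z 0.031067442073321294 rect ((598.8167114257812, -323.69000244140625), (29.778005599975586, 45.15464782714844), 16.983510971069336) bbox 299 337 216 270
green1 1687 z 0.030980683336890413 rect ((552.6939697265625, -398.2306213378906), (30.091516494750977, 46.91082000732422), 4.923803329467773) bbox 226 265 285 336
tab 361 [ 0.59068906 -0.29725208  0.01463162] 194
green1 [[-0.068, -0.072, 0.131], [-0.068, -0.042, 0.131], [-0.093, -0.067, 0.131], [-0.047, -0.043, 0.131], [-0.04, -0.07, 0.131]]
drv [[-0.026, 0.107, 0.146], [-0.097, 0.092, 0.146], [0.049, 0.125, 0.146]]
```

```bash
python3 -m inch '[[-0.0075,0.0045,0.04,0,0,-2.9,0.0854],[-0.0075,0.0045,0.08,0,0,-2.9,0.0854],[-0.0075,0.0045,0.11,0,0,-2.9,0.0854],[-0.0075,0.0045,0.125,0,0,-2.9,0.0854],[-0.0075,0.0045,0.132,0,0,-2.9,0.0854],[-0.0075,0.0045,0.132,0,0,-2.9,0.0854],[-0.0075,0.0045,0.132,0,0,-2.9,0.0854],[-0.0075,0.0045,0.132,0,0,-2.9,0.0854]]' 30
python3 - <<'E'
from h import *
s=arm.observe();print(s['tcp_pos'],np.degrees(s['eef_rot']))
E
```

```text
time: 2.35
tcp_pos: [0.6007, -0.3232, 0.03]
eef_rot: [3.14, 0.003, 1.87]
contact_force: [0.1, 0.6, 0.2]
finger_gap: 0.0854
finger_force: 0.0
[ 0.60069167 -0.32323926  0.02997498] [1.79887192e+02 1.50684982e-01 1.07162364e+02]
```

```bash
python3 -m inch '[[0,-0.001,0,0,0,0,0.0],[0,-0.001,0,0,0,0,0.0],[0,-0.001,0,0,0,0,0.0],[0,-0.001,0,0,0,0,0.0],[0,-0.001,0,0,0,0,0.0],[0,-0.001,0,0,0,0,0.0],[0,-0.001,0,0,0,0,0.0],[0,-0.001,0,0,0,0,0.0]]' 30
python3 -m inch '[[0,0,-0.03,0,0,0,0.0],[0,0,-0.06,0,0,0,0.0],[0,0,-0.10,0,0,0,0.0],[0,0,-0.14,0,0,0,0.0],[0,0,-0.14,0,0,0,0.0]]' 30
```

```text
time: 3.15
tcp_pos: [0.5991, -0.323, 0.0283]
eef_rot: [3.141, 0.001, 1.87]
contact_force: [0.3, -0.3, 3.3]
finger_gap: 0.0295
finger_force: 31.0
time: 3.65
tcp_pos: [0.6011, -0.3244, 0.1745]
eef_rot: [3.135, 0.009, 1.87]
contact_force: [0.9, -0.7, -0.6]
finger_gap: 0.0292
finger_force: 30.6
```

```bash
python3 -m inch '[[0.303,0.049,-0.02,0,0,17,0.0],[0.303,0.049,-0.02,0,0,17,0.0],[0.303,0.049,-0.02,0,0,17,0.0],[0.303,0.049,-0.02,0,0,17,0.0],[0.303,0.049,-0.02,0,0,17,0.0],[0.303,0.049,-0.02,0,0,17,0.0],[0.303,0.049,-0.02,0,0,17,0.0],[0.303,0.049,-0.02,0,0,17,0.0],[0.303,0.049,-0.02,0,0,17,0.0],[0.303,0.049,-0.02,0,0,17,0.0]]' 30
python3 -m inch '[[0,0,0,0,0,0,0],[0,0,0,0,0,0,0],[0,0,0,0,0,0,0]]'
python3 - <<'E'
from h import *
s=arm.observe();im,d=cams.camera('wrist');cv2.imwrite('pics/w2.png',im[:,:,::-1]);np.savez('w2.npz',im=im,d=d,p=s['tcp_pos'],r=s['eef_rot'])
print(s['time'],s['tcp_pos'],np.degrees(s['eef_rot']),s['finger_gap'])
E
```

```text
time: 4.65
tcp_pos: [0.5564, -0.0205, 0.1874]
eef_rot: [-3.141, 0.0, 1.572]
contact_force: [0.5, -1.2, -1.3]
finger_gap: 0.0294
finger_force: 30.6
time: 4.95
tcp_pos: [0.5563, -0.0196, 0.1878]
eef_rot: [-3.141, 0.0, 1.573]
contact_force: [0.1, 0.7, -1.2]
finger_gap: 0.0294
finger_force: 30.6
4.95 [ 0.55628375 -0.01960995  0.18784027] [-1.79992079e+02  3.64631676e-03  9.01054647e+01] 0.029370704916460003
```

View pics/w2.png

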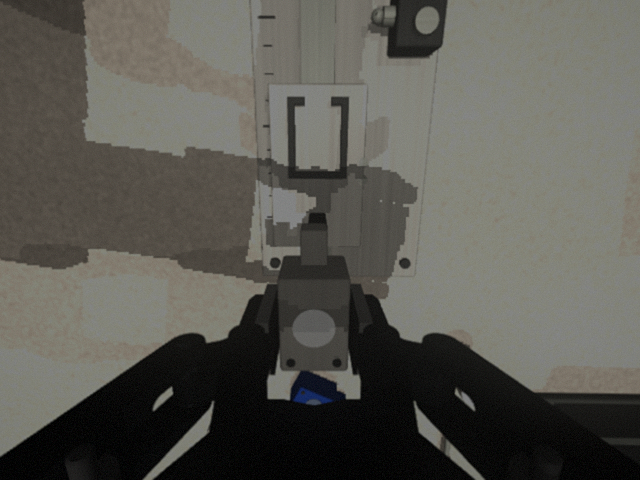

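The wrist view shows the nest with its dark wall at (318,138), slot towards the top of the picture (+y). The ball is at (377,17), and the held block is at (313,320) with its tab at (315,235). Next I'll measure the nest pose, the held block's pose and the ball.

```bash
cat > m.py <<'E'
from h import *
import sys
def meas(f,box):
    w=np.load(f);im,d=w['im'],w['d'];C=cal('wrist',dict(tcp_pos=w['p'],eef_rot=w['r']));P=cloud(d,C);Rm=R.from_euler('xyz',w['r']).as_matrix()
    return w,im,d,C,P,Rm
w,im,d,C,P,Rm=meas('w2.npz',None)
print('cam',C[2][:3,3])
# nest: dark pixels in box, wall height from depth
g=im.max(2);y0,y1,x0,x1=88,185,278,358
m=np.zeros(g.shape,bool);m[y0:y1,x0:x1]=g[y0:y1,x0:x1]<60
m=cv2.morphologyEx(m.astype(np.uint8),cv2.MORPH_OPEN,np.ones((3,3)))
n,l,s,c=cv2.connectedComponentsWithStats(m);k=1+s[1:,4].argmax();m=l==k;print('nest px',s[k])
z=P[m][:,2];zt=np.percentile(z,75);print('wall z',np.percentile(z,[10,50,75,95]),'floor z',np.median(P[110:160,305:335,2]),'plate z',np.median(P[115:160,275:284,2]),'base z',np.median(P[100:200,390:400,2]))
mt=m&(abs(P[...,2]-.0465)<.004)
v,u=np.nonzero(mt);X=plane(np.c_[u,v],C,.0465)[:,:2]
r=cv2.minAreaRect((X*1000).astype(np.float32));print('nest outer (46x60)',r)
# floor inner edges: bright pixels enclosed
mi=np.zeros(g.shape,np.uint8);mi[95:178,290:348]=(P[95:178,290:348,2]<.042)&(g[95:178,290:348]>80)
# carriage plate outline
mp=((abs(P[...,2]-.0385)<.005)&(d>0));mp[:, :255]=0;mp[:,375:]=0;mp[265:]=0
n,l=cv2.connectedComponents(mp.astype(np.uint8));q=l==l[150,280]
v,u=np.nonzero(q);print('plate px',u.min(),u.max(),v.min(),v.max());
for rr in (105,125,145,160): 
    c=np.nonzero(q[rr])[0];a=plane([(c.min()-.5,rr),(c.max()+.5,rr)],C,.0385);print('plate row',a[:,:2].round(4).tolist())
a=plane([(290,v.min()-.5),(350,v.min()-.5)],C,.0385);print('plate front',a[:,:2].round(4).tolist())
# block held, in tool frame
T=(P-w['p'])@Rm
mb=(abs(T[...,1])<.03)&(abs(T[...,0])<.04)&(d>0);mb[:255]=0;mb[370:]=0;mb[:,:275]=0;mb[:,352:]=0
t=T[mb];zt=np.median(T[315:340,305:325,2]);print('block top tool z',zt)
mb&=abs(T[...,2]-zt)<.004;n,l=cv2.connectedComponents(mb.astype(np.uint8));mb=l==l[325,313]
print('block top rect tool',cv2.minAreaRect((T[mb][:,:2]*1000).astype(np.float32)),mb.sum())
for y in (225,235,245):print('tab',y,[(x,T[y,x].round(4).tolist()) for x in (304,315,326)])
# ball
for px in [(374,17),(377,17),(380,17),(385,17)]:print('ball',px,P[px[1],px[0]].round(4))
gg=im[:40,360:400].max(2);print(im[17,365:395].max(1),im[0:40,377].max(1))
E
python3 m.py
```

```text
cam [0.55644985 0.05527831 0.31266443]
nest px [ 288   97   60   83 1536]
wall z [0.04549405 0.04687696 0.04739088 0.04814208] floor z 0.03897766434286595 plate z 0.03894933023161096 base z 0.013021368520490406
nest outer (46x60) ((559.4337158203125, 53.68335723876953), (45.94384002685547, 59.31886291503906), 0.030271152034401894)
plate px 268 367 83 246
plate row [[0.522, 0.0785], [0.5973, 0.0785]]
plate row [[0.5221, 0.064], [0.5972, 0.064]]
plate row [[0.5215, 0.049], [0.5971, 0.0491]]
plate row [[0.5219, 0.0374], [0.6001, 0.0374]]
plate front [[0.5388, 0.0942], [0.584, 0.0942]]
block top tool z -0.0032969159755184504
block top rect tool ((-1.0052127838134766, -0.21641921997070312), (44.7026481628418, 31.672908782958984), 1.3959078788757324) 6731
tab 225 [(304, [0.0363, -0.004, 0.0221]), (315, [0.0363, 0.001, 0.0221]), (326, [0.0356, 0.0061, 0.0248])]
tab 235 [(304, [0.0345, -0.0038, 0.012]), (315, [0.0344, 0.001, 0.0126]), (326, [0.034, 0.0058, 0.0138])]
tab 245 [(304, [0.0294, -0.0039, 0.0138]), (315, [0.0294, 0.001, 0.0138]), (326, [0.0299, 0.0057, 0.0124])]
ball (374, 17) [0.6002 0.1376 0.0347]
ball (377, 17) [0.6022 0.1373 0.0357]
ball (380, 17) [0.6044 0.1373 0.0354]
ball (385, 17) [0.6079 0.1371 0.0362]
[117 115 114 106 110  91  66  56  75  83  91  97 104 109  99 100  86  73
  62  79  97 107 103 105 103 104 105 105  98  86] [122 119 124 122 123 118 112 100  89  83  92  92  81  88  98 109 109 104
 100  92  83  75  62  51  49  51  60  71  73  72  73  69  78 105 124 123
 124 122 126 122]
```

```bash
python3 -m inch '[[0.04,0.003,0,0,0,-1,0.0],[0.0746,0.0033,0,0,0,-1,0.0],[0.0746,0.0033,0.04,0,0,-1,0.0],[0.0746,0.0033,0.08,0,0,-1,0.0],[0.0746,0.0033,0.1,0,0,-1,0.0],[0.0746,0.0033,0.104,0,0,-1,0.0],[0.0746,0.0033,0.104,0,0,-1,0.0],[0.0746,0.0033,0.104,0,0,-1,0.0],[0.0746,0.0033,0.104,0,0,-1,0.0],[0.0746,0.0033,0.104,0,0,-1,0.0]]' 30
python3 - <<'E'
from h import *
s=arm.observe();im,d=cams.camera('wrist');np.savez('w3.npz',im=im,d=d,p=s['tcp_pos'],r=s['eef_rot'])
print(s['time'],s['tcp_pos'],np.degrees(s['eef_rot']))
S=cams.camera('side')[0];np.savez('s3.npz',im=S)
o=np.zeros((600,800,3),np.uint8)
a=im[90:400,140:500];o[:,:]=0;t=cv2.resize(a[:,:,::-1],(480,413));o[:413,:480]=t
t=cv2.resize(S[180:300,280:370][:,:,::-1],(315,420),interpolation=cv2.INTER_CUBIC);o[:420,485:800]=t;cv2.imwrite('pics/c3.png',o)
E
```

```text
time: 6.0
tcp_pos: [0.56, 0.0556, 0.0852]
eef_rot: [3.139, 0.0, 1.591]
contact_force: [0.7, 0.5, -0.3]
finger_gap: 0.0291
finger_force: 30.5
6.0 [0.5599838  0.05556547 0.08520055] [1.79868156e+02 1.46736298e-02 9.11633969e+01]
```

View pics/c3.png

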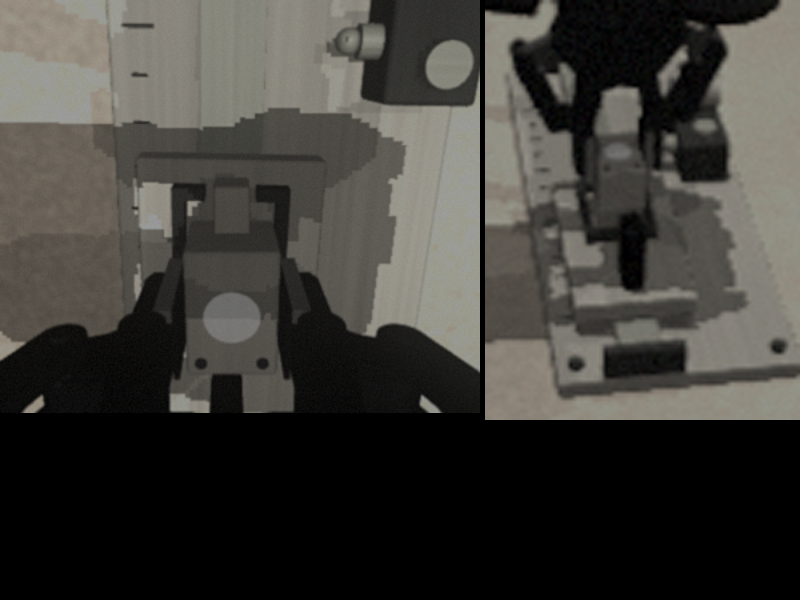

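The held tab (crop 232,195) sits midway between the nest's side walls (188 and 272) and lines up with the slot. Next I'll lower it.

```bash
python3 -m inch '[[-0.0005,0,0.006,0,0,1,0.0],[-0.0008,0,0.011,0,0,1,0.0],[-0.0008,0,0.015,0,0,1,0.0],[-0.0008,0,0.018,0,0,1,0.0],[-0.0008,0,0.019,0,0,1,0.0],[-0.0008,0,0.019,0,0,1,0.0],[-0.0008,0,0.019,0,0,1,0.0]]' 30
python3 - <<'E'
from h import *
w=np.load('w3.npz');im,d=w['im'],w['d'];C=cal('wrist',dict(tcp_pos=w['p'],eef_rot=w['r']));P=cloud(d,C)
m=np.zeros(d.shape,np.uint8)
for u in (394,397,400,404):
    print(u,[(v,im[v,u].max(),*P[v,u].round(4)) for v in range(108,136,2)])
E
```

```text
time: 6.8
tcp_pos: [0.559, 0.0548, 0.0662]
eef_rot: [-3.141, 0.0, 1.574]
contact_force: [-5.7, -0.4, 11.4]
finger_gap: 0.0293
finger_force: 32.2
394 [(108, np.uint8(136), np.float64(0.6032), np.float64(0.1464), np.float64(0.0132)), (110, np.uint8(134), np.float64(0.6033), np.float64(0.1454), np.float64(0.0131)), (112, np.uint8(134), np.float64(0.6033), np.float64(0.1443), np.float64(0.0135)), (114, np.uint8(93), np.float64(0.5993), np.float64(0.1421), np.float64(0.0318)), (116, np.uint8(71), np.float64(0.5992), np.float64(0.1411), np.float64(0.0326)), (118, np.uint8(80), np.float64(0.5989), np.float64(0.1401), np.float64(0.0343)), (120, np.uint8(78), np.float64(0.5986), np.float64(0.139), np.float64(0.0359)), (122, np.uint8(81), np.float64(0.5988), np.float64(0.1381), np.float64(0.0353)), (124, np.uint8(73), np.float64(0.599), np.float64(0.1372), np.float64(0.0349)), (126, np.uint8(62), np.float64(0.5991), np.float64(0.1363), np.float64(0.0346)), (128, np.uint8(67), np.float64(0.5996), np.float64(0.1354), np.float64(0.0328)), (130, np.uint8(86), np.float64(0.604), np.float64(0.1349),
[... 2906 characters left out ...]
0.6028), np.float64(0.1399), np.float64(0.0382)), (120, np.uint8(141), np.float64(0.6033), np.float64(0.1391), np.float64(0.0367)), (122, np.uint8(131), np.float64(0.6033), np.float64(0.1381), np.float64(0.0369)), (124, np.uint8(122), np.float64(0.6035), np.float64(0.1372), np.float64(0.0367)), (126, np.uint8(112), np.float64(0.6036), np.float64(0.1363), np.float64(0.0366)), (128, np.uint8(93), np.float64(0.604), np.float64(0.1354), np.float64(0.0355)), (130, np.uint8(75), np.float64(0.6044), np.float64(0.1345), np.float64(0.0342)), (132, np.uint8(79), np.float64(0.6102), np.float64(0.1339), np.float64(0.0128)), (134, np.uint8(82), np.float64(0.6104), np.float64(0.1328), np.float64(0.0124))]
```

Ball centre y is about 0.139. The upward contact force means the block is on the nest floor, so I'll release it.

```bash
python3 -m inch '[[0,0,-0.001,0,0,0,0.03],[0,0,-0.001,0,0,0,0.04],[0,0,-0.001,0,0,0,0.05],[0,0,-0.001,0,0,0,0.05],[0,0,-0.001,0,0,0,0.05],[0,0,-0.01,0,0,0,0.05],[0,0,-0.03,0,0,0,0.05],[0,0,-0.06,0,0,0,0.05],[0,0,-0.1,0,0,0,0.05],[0,0,-0.1,0,0,0,0.05]]' 30
python3 -m inch '[[-0.05,0,-0.1,0,0,0,0.06],[-0.07,0,-0.1,0,0,0,0.06],[-0.07,0,-0.1,0,0,0,0.06],[-0.07,0,-0.1,0,0,0,0.06]]'
python3 - <<'E'
from h import *
s=arm.observe();im,d=cams.camera('wrist');np.savez('w4.npz',im=im,d=d,p=s['tcp_pos'],r=s['eef_rot'])
print(s['time'],s['tcp_pos'],np.degrees(s['eef_rot']))
cv2.imwrite('pics/w4.png',im[:,:,::-1])
E
```

```text
time: 7.8
tcp_pos: [0.5623, 0.0548, 0.171]
eef_rot: [3.131, 0.001, 1.574]
contact_force: [-0.1, 0.2, -0.0]
finger_gap: 0.0499
finger_force: 0.0
time: 8.2
tcp_pos: [0.5607, -0.0171, 0.2681]
eef_rot: [3.135, 0.002, 1.571]
contact_force: [0.4, -0.2, 0.8]
finger_gap: 0.0599
finger_force: 0.0
8.2 [ 0.56069938 -0.01709458  0.26814099] [1.79642836e+02 8.98784994e-02 9.00210879e+01]
```

View pics/w4.png

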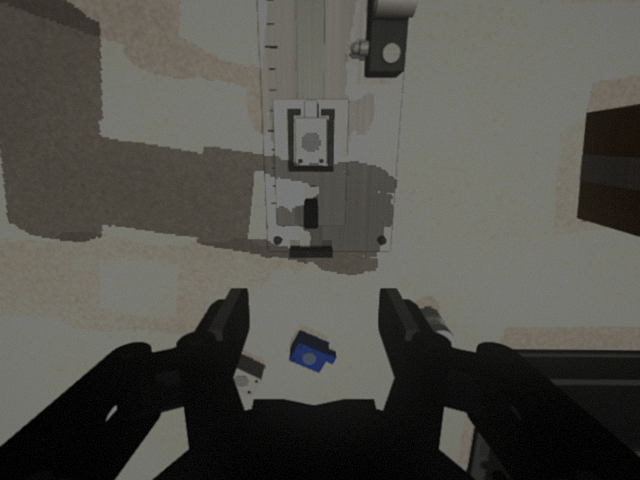

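The block stands in the nest at (311,140) with its tab in the slot at the top wall. The handle is at (311,212) and the ball at (360,48). Next I'll measure them all in this one frame.

Run:
```python
from h import *
w=np.load('w4.npz');im,d=w['im'],w['d'];C=cal('wrist',dict(tcp_pos=w['p'],eef_rot=w['r']));P=cloud(d,C);g=im.max(2)
def top(seed,tol=.004,rad=.045):
    z=np.median(P[seed[1]-2:seed[1]+3,seed[0]-2:seed[0]+3,2]);q=P[seed[1],seed[0],:2]
    m=((abs(P[...,2]-z)<tol)&(np.hypot(P[...,0]-q[0],P[...,1]-q[1])<rad)).astype(np.uint8)
    n,l=cv2.connectedComponents(m);m=l==l[seed[1],seed[0]];v,u=np.nonzero(m);X=plane(np.c_[u,v],C,z)
    return z,m,cv2.minAreaRect((X[:,:2]*1000).astype(np.float32))
for nm,s in (('block',(311,140)),('handle',(311,208))):
    z,m,r=top(s);print(nm,z,m.sum(),r)
m=np.zeros(g.shape,np.uint8);m[100:180,280:342]=g[100:180,280:342]<60;m=(m>0)&(abs(P[...,2]-.0465)<.004)
v,u=np.nonzero(m);X=plane(np.c_[u,v],C,.0465)[:,:2]*1000;print('nest',cv2.minAreaRect(X.astype(np.float32)))
mp=(abs(P[...,2]-.0385)<.004);mp[:, :268]=0;mp[:,353:]=0;mp[250:]=0
n,l=cv2.connectedComponents(mp.astype(np.uint8));q=l==l[150,280];v,u=np.nonzero(q)
print('plate',plane([(u.min()-.5,140),(u.max()+.5,140),(290,v.min()-.5),(290,v.max()+.5)],C,.0385).round(4).tolist())
mb=(P[...,2]>.029)&(P[...,2]<.041)&(P[...,1]>.12)&(P[...,1]<.16)&(P[...,0]>.599)&(P[...,0]<.606)
v,u=np.nonzero(mb);print('ball y',P[mb][:,1].min(),P[mb][:,1].max(),P[mb][:,0].min(),mb.sum())
```

```text
block 0.0696526728774986 1517 ((559.5628662109375, 52.857337951660156), (42.08098602294922, 29.461381912231445), 89.96517944335938)
handle 0.08371451929751234 309 ((559.323974609375, -14.873092651367188), (21.57285499572754, 12.564804077148438), 89.84574127197266)
nest ((559.5236206054688, 53.572208404541016), (59.31159591674805, 45.97939682006836), 89.9139175415039)
plate [[0.5206, 0.0543, 0.0385], [0.5995, 0.0543, 0.0385], [0.5394, 0.0934, 0.0385], [0.5365, -0.0361, 0.0385]]
ball y 0.13374230856927993 0.1425249801670493 0.5993100582497026 76
```

The block sits within 1 mm of the nest centre. The notch is at y≈0.0288 and the ball at ≈0.1387, so about 110 mm to travel. Next I'll grip the handle.

```bash
python3 -m inch '[[0.001,-0.0013,0.05,0,0,0,0.06],[0.001,-0.0013,0.1,0,0,0,0.06],[0.001,-0.0013,0.14,0,0,0,0.06],[0.001,-0.0013,0.17,0,0,0,0.06],[0.001,-0.0013,0.19,0,0,0,0.06],[0.001,-0.0013,0.196,0,0,0,0.06],[0.001,-0.0013,0.196,0,0,0,0.06],[0.001,-0.0013,0.196,0,0,0,0.06]]' 40
python3 -m inch '[[0,0,0,0,0,0,0],[0,0,0,0,0,0,0],[0,0,0,0,0,0,0],[0,0,0,0,0,0,0],[0,0,0,0,0,0,0],[0,0,0,0,0,0,0],[0,0,0,0,0,0,0],[0,0,0,0,0,0,0]]' 40
```

```text
time: 9.05
tcp_pos: [0.5585, -0.0137, 0.0695]
eef_rot: [3.141, 0.0, 1.574]
contact_force: [0.3, -0.5, 0.3]
finger_gap: 0.0599
finger_force: 0.0
time: 9.85
tcp_pos: [0.559, -0.0143, 0.0698]
eef_rot: [3.14, 0.0, 1.573]
contact_force: [1.1, 0.7, 6.2]
finger_gap: 0.0132
finger_force: 42.2
```

```bash
python3 -m inch '[[0.006,0,0,0,0,0,0],[0.016,0,0,0,0,0,0],[0.026,0,0,0,0,0,0],[0.036,0,0,0,0,0,0],[0.046,0,0,0,0,0,0],[0.056,0,0,0,0,0,0],[0.066,0,0,0,0,0,0],[0.076,0,0,0,0,0,0],[0.083,0,0,0,0,0,0],[0.085,0,0,0,0,0,0]]' 40
python3 -m inch '[[0,0,0,0,0,0,0],[0,0,0,0,0,0,0],[0,0,0,0,0,0,0]]'
python3 - <<'E'
from h import *
s=arm.observe();im,d=cams.camera('wrist');np.savez('w5.npz',im=im,d=d,p=s['tcp_pos'],r=s['eef_rot'])
print(s['time'],s['tcp_pos'],np.degrees(s['eef_rot']))
cv2.imwrite('pics/w5.png',cv2.resize(im[60:330,210:530,::-1],(711,600),interpolation=cv2.INTER_CUBIC))
E
```

```text
time: 10.85
tcp_pos: [0.5591, 0.0713, 0.0698]
eef_rot: [3.139, 0.0, 1.574]
contact_force: [2.3, -1.5, 5.1]
finger_gap: 0.0136
finger_force: 42.1
time: 11.15
tcp_pos: [0.5591, 0.0711, 0.0698]
eef_rot: [3.139, -0.0, 1.574]
contact_force: [3.7, 1.1, 4.8]
finger_gap: 0.013
finger_force: 42.1
11.15 [0.55907661 0.07106104 0.06981347] [ 1.79837688e+02 -1.39071241e-02  9.01558376e+01]
```

View pics/w5.png

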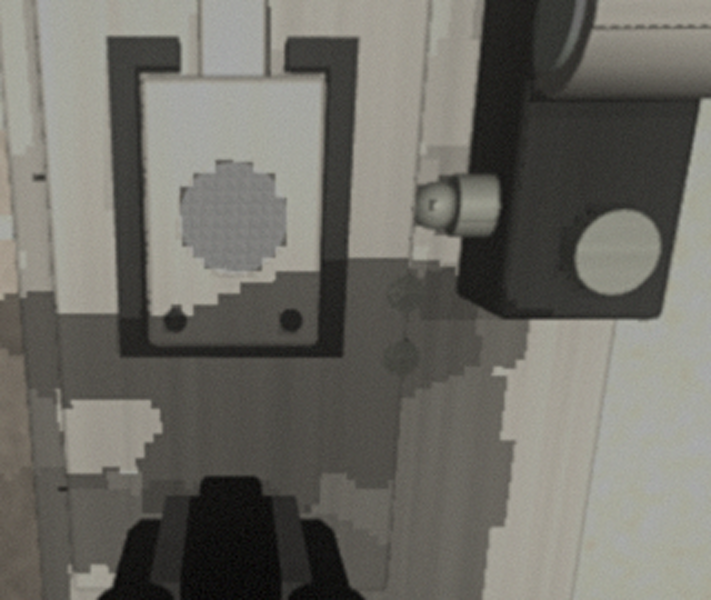

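The crop shows the two bumps at (403,293) and (401,357), with the ball at (436,205) ahead of them and the block still seated. Now the distance from notch to ball.

Run:
```python
from h import *
w=np.load('w5.npz');im,d=w['im'],w['d'];C=cal('wrist',dict(tcp_pos=w['p'],eef_rot=w['r']));P=cloud(d,C)
f=lambda x,y:(210+x*.45,60+y*.45)
for n,p in (('b1',(403,293)),('b2',(401,357)),('ball',(436,205))):
    q=f(*p);z=P[round(q[1]),round(q[0]),2];print(n,z,plane([q],C,z)[0].round(4),plane([q],C,.036)[0].round(4))
mb=(P[...,2]>.029)&(P[...,2]<.041)&(P[...,1]>.12)&(P[...,1]<.16)&(P[...,0]>.6025)&(P[...,0]<.606)
print('ball y',P[mb][:,1].min(),P[mb][:,1].max(),mb.sum())
g=im.max(2);m=np.zeros(g.shape,bool);m[70:230,250:380]=g[70:230,250:380]<75;m&=abs(P[...,2]-.0465)<.003
v,u=np.nonzero(m);X=plane(np.c_[u,v],C,.0465)[:,:2]*1000;print('nest',cv2.minAreaRect(X.astype(np.float32)))
```

```text
b1 0.03861285488436661 [0.5961 0.1212 0.0386] [0.5968 0.1208 0.036 ]
b2 0.040079516220528716 [0.5963 0.1076 0.0401] [0.5973 0.1065 0.036 ]
ball 0.03796235215007876 [0.6018 0.1392 0.038 ] [0.6023 0.1391 0.036 ]
ball y 0.13429759906040312 0.14364179234432323 129
nest ((559.494873046875, 139.2361602783203), (46.11796951293945, 59.59587097167969), 0.03634124621748924)
```

```bash
python3 -m inch '[[0.004,0,0,0,0,0,0],[0.008,0,0,0,0,0,0],[0.010,0,0,0,0,0,0],[0.012,0,0,0,0,0,0],[0.012,0,0,0,0,0,0]]'
python3 -m inch '[[0.002,0,0,0,0,0,0],[0.003,0,0,0,0,0,0],[0.003,0,0,0,0,0,0]]'
python3 -m inch '[[0.002,0,0,0,0,0,0],[0.003,0,0,0,0,0,0],[0.003,0,0,0,0,0,0]]'
python3 -m inch '[[0.002,0,0,0,0,0,0],[0.003,0,0,0,0,0,0],[0.003,0,0,0,0,0,0]]'
```

```text
time: 11.7
tcp_pos: [0.5591, 0.0829, 0.0698]
eef_rot: [3.139, 0.0, 1.574]
contact_force: [2.8, 0.1, 5.1]
finger_gap: 0.0132
finger_force: 42.1
time: 12.0
tcp_pos: [0.5591, 0.0849, 0.0698]
eef_rot: [3.139, 0.001, 1.574]
contact_force: [2.5, -3.4, 6.4]
finger_gap: 0.0133
finger_force: 42.1
time: 12.3
tcp_pos: [0.5591, 0.0885, 0.0698]
eef_rot: [3.139, 0.0, 1.573]
contact_force: [4.0, -0.1, 6.6]
finger_gap: 0.0135
finger_force: 42.1
time: 12.6
tcp_pos: [0.5591, 0.0922, 0.0698]
eef_rot: [3.139, -0.001, 1.573]
contact_force: [3.1, 3.9, 5.0]
finger_gap: 0.0135
finger_force: 42.0
```

```bash
python3 -m inch '[[0.001,0,0,0,0,0,0],[0.002,0,0,0,0,0,0],[0.002,0,0,0,0,0,0]]'
python3 -m inch '[[0.001,0,0,0,0,0,0],[0.0015,0,0,0,0,0,0],[0.0015,0,0,0,0,0,0]]'
python3 - <<'E'
from h import *
s=arm.observe();im,d=cams.camera('wrist');np.savez('w6.npz',im=im,d=d,p=s['tcp_pos'],r=s['eef_rot'])
C=cal('wrist',dict(tcp_pos=s['tcp_pos'],eef_rot=s['eef_rot']));P=cloud(d,C);print(s['tcp_pos'],s['contact_force'])
g=im.max(2);m=np.zeros(g.shape,bool);m[70:230,250:380]=g[70:230,250:380]<75;m&=abs(P[...,2]-.0465)<.003
v,u=np.nonzero(m);X=plane(np.c_[u,v],C,.0465)[:,:2]*1000;print('nest',cv2.minAreaRect(X.astype(np.float32)))
mb=(P[...,2]>.029)&(P[...,2]<.041)&(P[...,1]>.12)&(P[...,1]<.16)&(P[...,0]>.6025)&(P[...,0]<.606)
print('ball y',P[mb][:,1].min(),P[mb][:,1].max(),mb.sum())
cv2.imwrite('pics/w6.png',cv2.resize(im[60:330,210:530,::-1],(711,600),interpolation=cv2.INTER_CUBIC))
E
```

```text
time: 12.9
tcp_pos: [0.5591, 0.0943, 0.0698]
eef_rot: [3.138, -0.001, 1.573]
contact_force: [3.5, 1.9, 4.2]
finger_gap: 0.0131
finger_force: 42.1
time: 13.2
tcp_pos: [0.5591, 0.0952, 0.0698]
eef_rot: [3.139, 0.0, 1.573]
contact_force: [3.5, -0.2, 6.3]
finger_gap: 0.0135
finger_force: 42.0
[0.55910785 0.09523456 0.06979693] [ 3.4532409  -0.24270233  6.26179764]
nest ((559.5122680664062, 163.40103149414062), (46.10731887817383, 59.5810546875), 0.032305601984262466)
ball y 0.13449109966166323 0.14383391576775806 122
```

View pics/w6.png

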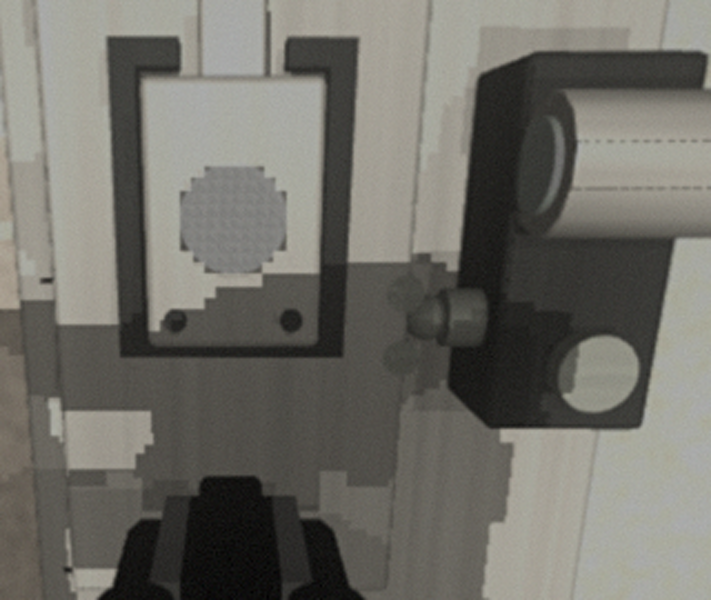

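The ball (425,320) now sits between the bumps (403,293) and (401,357). The notch is about 0.7 mm short and the spring pull has fallen to zero, so it is home. I'll add half a millimetre, let it settle and hand in.

```bash
python3 -m inch '[[0.0005,0,0,0,0,0,0],[0.0005,0,0,0,0,0,0],[0.0005,0,0,0,0,0,0],[0.0005,0,0,0,0,0,0],[0.0005,0,0,0,0,0,0]]'
python3 -c "
from cell import arm
print(arm.close_job())"
```

```text
time: 13.75
tcp_pos: [0.5591, 0.0956, 0.0698]
eef_rot: [3.139, 0.0, 1.573]
contact_force: [4.1, -1.4, 6.2]
finger_gap: 0.0135
finger_force: 42.0
the job is handed in; nothing more can be done
None
```

I handed the job in at 13.75 s: the block is seated in the nest with its tab in the slot, the ball sits in the notch (under 1 mm off in the last measurement), and the gripper still holds the handle at 42 N; no verdict came back.

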